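# Turn the red figure to the drying fan and switch it on

## Robot

A 6-joint arm with a two-finger parallel gripper is mounted at the origin on the work surface. World frame = base frame: x ahead of the robot, y to its left, z up, the work surface at z = 0. Lengths are in m, angles in rad, forces in N, time in s.
With the tool pointing down it reaches from about 0.375 to 0.975 m from the base axis. Payload 3.8 kg.
Tool frame: the origin (TCP) lies midway between the tips of the shut fingers; the grasp point (between the pads) lies 19 mm behind it (r.tcp_to_grasp is the distance from the TCP to the grasp point, in m); z points along the fingers, y is the line along which they close (so a half turn about z gives the same grasp; the last joint's range is limited). The gripper opens to 85 mm and grips with 20 to 120 N. Pads are 22 mm wide; open, the fingers measure 114 mm over their backs; the gripper's body (76 mm by 85 mm) begins 54 mm behind the grasp point. The pads swing forward as they close: fully open they stand 13 mm farther back than shut.
Start: joints at [1.313, 0.264, 1.604, -0, 1.274, -0.037], TCP at [0.148, 0.659, 0.231] pointing down, gripper open.
Joint ranges: [-2.63, 2.63], [-0.94, 2.18], [0.31, 2.57], [-1.31, 4.45], [0, 2.66], [-2.55, 2.55]. Speed limits (rad/s): [2.57, 2.57, 3.14, 3.14, 3.14, 3.14].

## Interface

Orientations are given as a 3x3 rotation matrix whose columns are the frame's x, y, z axes.
In Python, from station import r, snapshot gives the robot as it stands.
- The arm moves only by the tool jog_arm, never from a script. Its argument "commands" is a list of rows, each an object of numbers: "jaw": the finger opening in cm, from 0 to 8.54; "tx", "ty", "tz": the shift along the tool's x, y, z in cm; "wx", "wy", "wz": the turn, a rotation vector about the tool's x, y, z in degrees. In form: [{"jaw": .., "tx": .., "ty": .., "tz": .., "wx": .., "wy": .., "wz": ..}, ...]. A call has 1 to 10 rows; each row is the pose to reach, as a shift and turn from the pose commanded when the call began, along the tool's axes at that moment; what a row does not reach only later rows make up. A row lasts 1/10 s, in which the tool goes at most 50 mm and 8.59 degrees, less where a joint would pass 70% of its speed; a pose out of reach is approached as far as the arm can. A call with a gripper value outside its range is refused whole. The fingers move at their own pace and stop on an object; "force" is the grip in N (left out, the last holds). Time passes only in rows, so rows that repeat a pose let the fingers close. It gives the time, the measured TCP pose, the force, the opening and the grip force at its end, in the units of the state.
- r.read_state(): the state, without advancing time (a new reading comes with each control period).
- snapshot(name): name is "scene" or "top" or "wrist"; returns a dict with "pixels" (384x512x3 uint8, red, green, blue), "K" (3x3 intrinsics, pixels), "dist" ([k1, k2, p1, p2, k3] as OpenCV has them; the pictures are not rectified), "rvec" (rotation vector, rad) and "tvec" (3), from world to camera coordinates, as OpenCV has them; the wrist camera has in their place "T_tool_cam" (4x4, takes a point from camera to tool coordinates, whose origin is the TCP and whose axes are the flange's). Camera axes: x right, y down, z forward; pixel columns grow to the right and rows downward; lengths in m; the calibration is good to about 2 mm. A picture is of the moment at which its call begins: read the wrist's pose just before it. There is no depth.
- r.finish_job(): hands the job in; it is judged then, once.
The state is a dict: "t": time; "q": joint angles; "qvel": joint speeds; "effort": joint torques, N m; "position": TCP position; "eef_rot": TCP orientation; "ft_force": force on the tool from outside, world axes, zero at the start; "torque": the same for the moment, N m; "gripper_width": finger opening in m; "gripper_force": force on a finger pad.
Only numpy, scipy, OpenCV 4.12 (cv2) and the standard library are available. Lean on these libraries where they do the work, as an engineer would, in place of code of your own. Each camera call takes 0.05 s, during which the arm holds its last target. There are 200 camera calls.

## Task

Turn the little drying turntable by pushing on its grey arms with a fingertip until the figure with the red cap stands squarely in front of the blue fan, on the centre line of its air stream, and leave it there; then press the fan's orange button fully in with a fingertip for a moment and let it go. Nothing is to be picked up: do not touch the painted cork figures, which must stay standing on the turntable, and leave the cup, paint tubes, knife and spare cork where they are.

Things in the scene. Friction and masses are not known exactly. Their poses are not given: they have to be found in the camera images.
- hub (a point): centre of the round turntable's top face, on its upright axis, 50 mm above the table. A wooden disc 170 mm across with white paper on top, turning on a foot (150 mm across, 12 mm thick) fixed to the table. Four grey push arms, 90 degrees apart, stick out of its rim to 140 mm from the axis
- turntable (a joint): turning angle of the disc and its arms, rad, growing counter-clockwise seen from above; starts anywhere between -0.75 and 0.75, may turn either way more than a full turn; slightly stiff (about 0.1 N m, some 1 N at an arm), stays where it is left without coasting
- arm0 (a point): point on the centre line of grey push arm 0, 120 mm from the axis, 39 mm above the table; turns with the disc. The arm is an upright bar, 10 mm thick, 22 mm tall (28 to 50 mm above the table), reaching from 85 to 140 mm from the axis, with only the table beneath
- arm1 (a point): point on the centre line of grey push arm 1, 120 mm from the axis, 39 mm above the table; turns with the disc. The arm is an upright bar, 10 mm thick, 22 mm tall (28 to 50 mm above the table), reaching from 85 to 140 mm from the axis, with only the table beneath
- arm2 (a point): point on the centre line of grey push arm 2, 120 mm from the axis, 39 mm above the table; turns with the disc. The arm is an upright bar, 10 mm thick, 22 mm tall (28 to 50 mm above the table), reaching from 85 to 140 mm from the axis, with only the table beneath
- arm3 (a point): point on the centre line of grey push arm 3, 120 mm from the axis, 39 mm above the table; turns with the disc. The arm is an upright bar, 10 mm thick, 22 mm tall (28 to 50 mm above the table), reaching from 85 to 140 mm from the axis, with only the table beneath
- red_figure: cork figure with a red painted cap, 25 mm across, 42 mm tall, about 18 g, standing loose on the disc 40 to 62 mm from its axis and carried round with it; origin under its centre
- yellow_figure: cork figure with a yellow painted cap, 25 mm across, 42 mm tall, about 18 g, standing loose on the disc 40 to 62 mm from its axis and carried round with it; origin under its centre
- blue_figure: cork figure with a blue painted cap, 25 mm across, 42 mm tall, about 18 g, standing loose on the disc 40 to 62 mm from its axis and carried round with it; origin under its centre
- green_figure: cork figure with a green painted cap, 25 mm across, 42 mm tall, about 18 g, standing loose on the disc 40 to 62 mm from its axis and carried round with it; origin under its centre
- fan: square drying fan fixed beside the turntable: blue frame 80 mm wide, 28 mm deep, top 90 mm above the table. Origin on the table under the frame's centre. It blows along its own -x towards the turntable: a figure at y = 0 in this frame, on the fan's side of the hub, is on its centre line. The hub lies 180 to 195 mm in front, up to 17 mm off that line
- switch_top (a point): centre of the top of the fan's orange push button, 28 mm across, 58 mm above the table, 66 mm behind the frame's centre on a white block; pressed straight down
- switch (a joint): travel of the button, m: 0 out, 0.006 fully in; springs back when let go; 1.5 N starts it, 5 N puts it fully in
- water_cup: white plastic cup for brush water, 110 mm tall, 72 mm across the rim; loose; origin under its centre
- tube_blue: blue paint tube lying flat, about 86 mm long, 28 mm wide, 24 mm high; loose; origin underneath its middle
- tube_red: red paint tube lying flat, same size as the blue one; loose; origin underneath its middle
- craft_knife: yellow craft knife lying flat, about 160 mm long, 16 mm high; loose; origin underneath its handle's middle
- spare_cork: plain unpainted cork, 24 mm across and 42 mm tall, standing upright on the table; loose; origin under its centre

How it is judged:
On the way, in this order (a step that is already met when the one before it is completed fails the run):
1. the red figure stands in front of the fan, within 10 mm of its centre line, and the turntable is at rest (y of red_figure in the frame of fan between -0.01 and 0.01 m and x of red_figure in the frame of fan between -0.165 and -0.1 m and velocity of joint turntable between -0.05 and 0.05 rad/s), for 0.3 s.
2. the fan's button is pressed in (5 mm or more) while the red figure stands in front of the fan (value of joint switch above 0.005 m and y of red_figure in the frame of fan between -0.01 and 0.01 m and x of red_figure in the frame of fan between -0.165 and -0.1 m), for 0.1 s.
At the end, for the whole second after the job is handed in: The red figure stands within 10 mm of the fan's centre line, on the fan's side of the hub, the turntable is at rest, the button is out again, and all four figures stand upright on the turntable (all of step 1 and value of joint switch below 0.002 m and height (world z) of red_figure between 0.044 and 0.056 m and angle between each of red_figure, yellow_figure, blue_figure, green_figure's own z axis and vertical below 0.15 rad and horizontal distance between each of red_figure, yellow_figure, blue_figure, green_figure and hub below 0.072 m and height (world z) of yellow_figure between 0.044 and 0.056 m and height (world z) of blue_figure between 0.044 and 0.056 m and height (world z) of green_figure between 0.044 and 0.056 m); the robot touches nothing.
It fails at once if a figure is touched by the robot (contact force between any of the fingers, the arm and red_figure above 0.3 N or contact force between any of the fingers, the arm and yellow_figure above 0.3 N or contact force between any of the fingers, the arm and blue_figure above 0.3 N or contact force between any of the fingers, the arm and green_figure above 0.3 N).
It fails at once if a figure is lifted, toppled or pushed off the turntable (height (world z) of any of red_figure, yellow_figure, blue_figure, green_figure above 0.06 m or height (world z) of any of red_figure, yellow_figure, blue_figure, green_figure below 0.04 m or angle between any of red_figure, yellow_figure, blue_figure, green_figure's own z axis and vertical above 0.35 rad).
It fails at once if the cup, a paint tube, the knife or the spare cork is moved by more than 15 mm (distance of any of water_cup, tube_blue, tube_red, craft_knife, spare_cork from where it was at the start of the episode above 0.015 m).
It also fails if it takes over 64 s, if anything falls off the work surface, if the arm or the gripper's body presses on something with over 40 N, if the wrist force passes 120 N, or if a joint passes its speed limit or range.

## Working session

There is one attempt and no reset: what is moved stays moved. The work goes in short steps, Python scripts to look and compute and a tool call to move; the robot and the scene stay as the last step left them, time stands still between calls to the robot, and variables do not carry over. Pictures are saved under pics/ and viewed, at most 10 in all, crops included, and the job is handed in when it is done.

Besides the shell and the picture viewer there is one more tool, called after "Request:" as name([rows], argument=value, ...), one row to a line, values as JSON. jog_arm: Moves the arm, as the interface text tells. Its arguments: {"type":"object","properties":{"commands":{"type":"array"},"force":{"type":"number"}},"required":["commands"]}

```bash
mkdir -p pics
cat > h.py <<'E'
import numpy as np, cv2
from station import r, snapshot
def ray(s,uv,st=None):
    p=cv2.undistortPoints(np.array([[uv]],float),s["K"],np.array(s["dist"],float))[0,0]
    d=np.array([p[0],p[1],1.])
    if "rvec" in s:
        R=cv2.Rodrigues(np.array(s["rvec"],float))[0]; t=np.array(s["tvec"],float).ravel()
        return -R.T@t, R.T@d
    T=np.array(s["T_tool_cam"]); R=np.array(st["eef_rot"]); 
    return np.array(st["position"])+R@T[:3,3], R@T[:3,:3]@d
def atz(s,uv,z,st=None):
    o,d=ray(s,uv,st); return o+d*(z-o[2])/d[2]
def save(s,n,k=1.5):
    cv2.imwrite("pics/"+n,cv2.resize(s["pixels"][:,:,::-1],None,fx=k,fy=k,interpolation=cv2.INTER_CUBIC))
E
python3 - <<'E'
from h import *
import pickle
st=r.read_state(); print(st["position"],st["eef_rot"])
d={}
for n in("scene","top"):
    d[n]=snapshot(n); save(d[n],n+"0.png")
pickle.dump(d,open("s0.pkl","wb"))
E
```

```text
[0.1476473  0.65788802 0.22995691] [[-9.75724141e-01  2.19002383e-01 -5.97282777e-04]
 [ 2.19003172e-01  9.75721710e-01 -2.18081853e-03]
 [ 1.05177317e-04 -2.25868411e-03 -9.99997444e-01]]
```

View pics/top0.png

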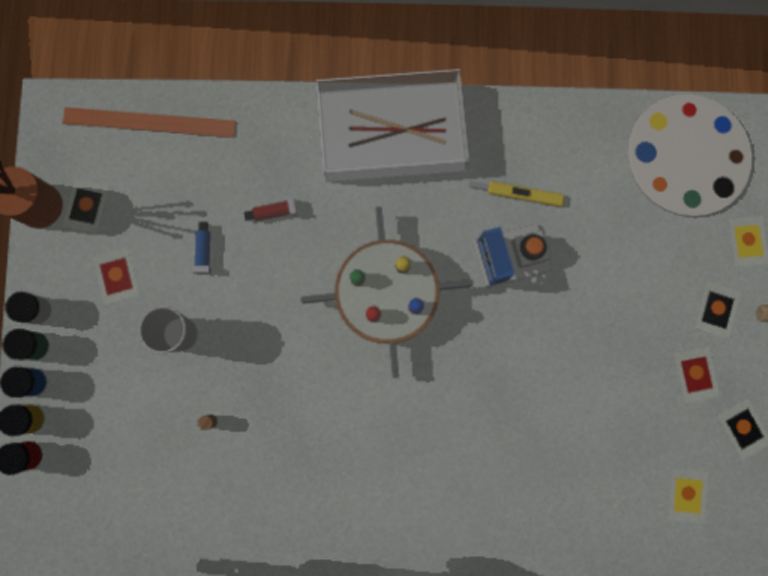

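View pics/scene0.png

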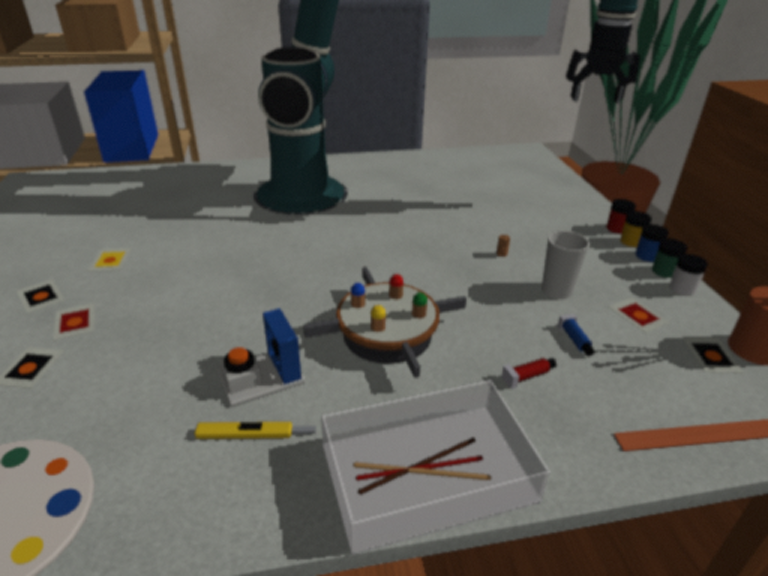

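The top view (in 1.5x pixels) shows the hub near (387,291) and the arm tips near (379,208), (303,299), (395,376) and (471,284). Red's cap is at (373,314), the fan at (495,256) and the button at (534,246). The scene view shows the button at (238,356), red's cap at (397,281) and the fan at (283,345).

Run:
```python
from h import *
import pickle
d=pickle.load(open("s0.pkl","rb")); T,S=d["top"],d["scene"]
def blob(s,c,lo,hi):
    h=cv2.cvtColor(s["pixels"],cv2.COLOR_RGB2HSV); m=cv2.inRange(h,np.array(lo),np.array(hi))
    c=np.array(c)/1.5; k=np.zeros_like(m); cv2.circle(k,tuple(int(round(x)) for x in c),11,255,-1)
    y,x=np.nonzero(m&k); return np.array([x.mean(),y.mean()]),len(x)
def tri(a,b):
    o1,d1=ray(T,a);o2,d2=ray(S,b)
    k=np.linalg.lstsq(np.c_[d1,-d2],o2-o1,rcond=None)[0]
    p,q=o1+k[0]*d1,o2+k[1]*d2; return (p+q)/2,np.linalg.norm(p-q)
P={}
for n,a,b,lo,hi in [("red",(373,314),(397,281),(0,110,60),(8,255,255)),("yellow",(402,264),(378,311),(20,110,60),(35,255,255)),
  ("blue",(416,306),(358,289),(105,110,50),(130,255,255)),("green",(357,277),(420,299),(50,60,30),(95,255,255)),("button",(534,246),(238,356),(3,110,60),(20,255,255))]:
    try:
        u,i=blob(T,a,lo,hi);v,j=blob(S,b,lo,hi);p,e=tri(u,v);P[n]=p;print(n,u,i,v,j,p.round(4),round(e,4))
    except Exception as ex: print(n,ex)
for n,uv in [("tipN",(379,208)),("tipW",(303,299)),("tipS",(395,376)),("tipE",(471,284)),("hub",(387,291))]:
    print(n,atz(T,np.array(uv)/1.5,.05).round(4))
# paper ellipse: white disc
g=cv2.cvtColor(T["pixels"],cv2.COLOR_RGB2HSV)
h=g; m=cv2.inRange(h,np.array((3,90,40)),np.array((20,255,255)))
k=np.zeros_like(m); cv2.circle(k,(258,194),42,255,-1); y,x=np.nonzero(m&k)
pts=np.array([atz(T,(a,b),.05)[:2] for a,b in zip(x,y)]); 
A=np.c_[2*pts,np.ones(len(pts))]; s=np.linalg.lstsq(A,(pts**2).sum(1),rcond=None)[0]; print("rim",len(x),s[:2],np.sqrt(s[2]+s[:2]@s[:2]))
m=cv2.inRange(h,np.array((100,110,40)),np.array((130,255,255))); k=np.zeros_like(m); cv2.circle(k,(330,170),25,255,-1); m&=k
c=np.column_stack(np.nonzero(m)[::-1]).astype(np.float32)
print("fan box px",len(c),cv2.boxPoints(cv2.minAreaRect(c)).round(1).tolist())
cr=np.hstack([cv2.resize(T["pixels"][130:260,190:390,::-1],None,fx=4,fy=4,interpolation=cv2.INTER_CUBIC)])
cr=np.clip(cr.astype(float)*1.8,0,255).astype(np.uint8)
cv2.imwrite("pics/crop1.png",cr)
```

```text
red [247.9516129  208.82258065] 62 [264.05970149 187.2238806 ] 67 [0.5384 0.1277 0.0782] 0.0029
yellow [267.94029851 175.7761194 ] 67 [251.86075949 207.92405063] 79 [0.6178 0.0816 0.0785] 0.0029
blue [276.63636364 203.21818182] 55 [238.375      192.66071429] 56 [0.5527 0.0603 0.0793] 0.0031
green [237.47540984 184.16393443] 61 [279.6875   199.078125] 64 [0.5963 0.1535 0.0796] 0.0028
button [355.74576271 163.5       ] 118 [158.58870968 236.75806452] 124 [ 0.6558 -0.1325  0.0559] 0.0023
tipN [0.7141 0.1207 0.05  ]
tipW [0.5625 0.2405 0.05  ]
tipS [0.4416 0.0909 0.05  ]
tipE [ 0.5914 -0.0301  0.05  ]
hub [0.5777 0.1056 0.05  ]
rim 262 [0.57951407 0.10576795] 0.08001890685326234
fan box px 383 [[318.79998779296875, 155.10000610351562], [333.79998779296875, 151.3000030517578], [342.1000061035156, 184.5], [327.1000061035156, 188.1999969482422]]
```

View pics/crop1.png

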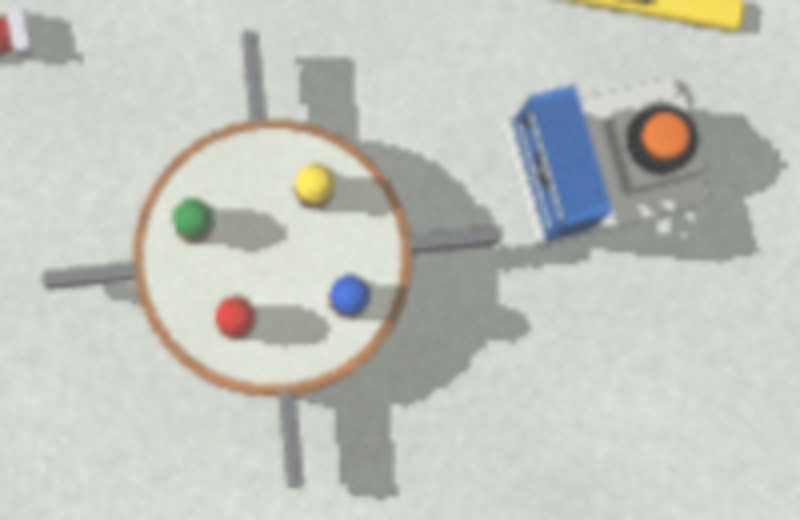

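The brightened crop shows the fan's bright blue top face with its rear edge from about (577,88) to (609,215) and front edge from (530,97) to (560,230). The button is at (666,135) and the red cap at (235,317).

Run:
```python
from h import *
import pickle
d=pickle.load(open("s0.pkl","rb")); T=d["top"]
f=lambda u,v,z: atz(T,(u/4+190,v/4+130),z)[:2]
a,b,c,e=f(577,88,.09),f(609,215,.09),f(560,230,.09),f(530,97,.09)
print("corners",a,b,c,e,np.linalg.norm(a-b),np.linalg.norm(c-e),np.linalg.norm(a-e),np.linalg.norm(b-c))
C=(a+b+c+e)/4
for w in (a-b,e-c): 
    n=np.array([w[1],-w[0]])/np.linalg.norm(w); print("normal ang",np.degrees(np.arctan2(n[1],n[0])))
B=f(666,135,.058); x=(B-C)/np.linalg.norm(B-C); print("C",C,"B",B,np.linalg.norm(B-C),np.degrees(np.arctan2(x[1],x[0])))
w=(a-b)+(e-c); xa=np.array([w[1],-w[0]])/np.linalg.norm(w); 
ya=np.array([-xa[1],xa[0]]); hub=np.array([.579,.1057])
for nm,X in (("edge",xa),("btn",x)):
    Y=np.array([-X[1],X[0]]); print(nm,"hub in fan",(hub-C)@X,(hub-C)@Y)
    red=atz(T,(247.95,208.82),.083)[:2]-hub; rr=np.linalg.norm(red); ra=np.arctan2(red[1],red[0])
    oy=(hub-C)@Y; tgt=np.arctan2(X[1],X[0])+np.arcsin(-oy/rr)
    print("red r",rr,"ang",np.degrees(ra),"target",np.degrees(tgt),"turn",(np.degrees(tgt-ra)+180)%360-180)
for n in [(250,35),(48,279),(295,485),(495,237)]:
    p=f(*n,.05)-hub; print(np.linalg.norm(p),np.degrees(np.arctan2(p[1],p[0])))
```

```text
corners [ 0.67607261 -0.07305576] [ 0.60038093 -0.09163072] [ 0.59098231 -0.06266691] [ 0.67011127 -0.04509634] 0.0779375314344002 0.08105626596345902 0.028587876964463663 0.030450557411563554
normal ang -76.21191575352734
normal ang -77.48060165469906
C [ 0.63438678 -0.06811243] B [ 0.65481883 -0.13270304] 0.06774522067842294 -72.44618749638428
edge hub in fan -0.18185305926655376 -0.014419504546953846
red r 0.0469745595669373 ang 150.1157590001743 target -58.9823327028432 turn 150.90190829698247
btn hub in fan -0.18242343218619794 -0.00038557151342160034
red r 0.0469745595669373 ang 150.1157590001743 target -71.9758931776505 turn 137.9083478221752
0.13580451072690272 6.500044793843974
0.13592277559293117 97.40911158090755
0.13965552002173023 -173.47842561449244
0.13577240126916382 -84.68751523494348
```

Request:
jog_arm([
  {"jaw": 0,"tx": -59.7,"ty": -51.2,"tz": -7,"wz": -12.65},
  {"jaw": 0,"tx": -59.7,"ty": -51.2,"tz": -7,"wz": -12.65},
  {"jaw": 0,"tx": -59.7,"ty": -51.2,"tz": -7,"wz": -12.65},
  {"jaw": 0,"tx": -59.7,"ty": -51.2,"tz": -7,"wz": -12.65},
  {"jaw": 0,"tx": -59.7,"ty": -51.2,"tz": -7,"wz": -12.65},
  {"jaw": 0,"tx": -59.7,"ty": -51.2,"tz": -7,"wz": -12.65},
  {"jaw": 0,"tx": -59.7,"ty": -51.2,"tz": -7,"wz": -12.65},
  {"jaw": 0,"tx": -59.7,"ty": -51.2,"tz": -7,"wz": -12.65},
  {"jaw": 0,"tx": -59.7,"ty": -51.2,"tz": -7,"wz": -12.65},
  {"jaw": 0,"tx": -59.7,"ty": -51.2,"tz": -7,"wz": -12.65},
])

```text
validation failed for argument at $.co...
```

Run:
```python
from h import *
st=r.read_state(); print(st["t"],st["position"],np.array(st["eef_rot"]).round(3).tolist())
s=snapshot("wrist"); print(np.array(s["T_tool_cam"]).round(3).tolist(),np.array(s["K"]).round(1).tolist())
```

```text
0.1 [0.1476583  0.65797512 0.23006067] [[-0.976, 0.219, -0.001], [0.219, 0.976, -0.002], [0.0, -0.002, -1.0]]
[[-0.0, -0.956, -0.292, 0.074], [1.0, -0.0, -0.0, -0.001], [0.0, -0.292, 0.956, -0.142], [0.0, 0.0, 0.0, 1.0]] [[340.6, 0.0, 253.4], [0.0, 340.6, 190.1], [0.0, 0.0, 1.0]]
```

The call was refused, possibly because the shifts were too large, so I'll use intermediate poses.

Request:
jog_arm([
  {"jaw": 0,"tx": -3.7,"ty": -3.2,"tz": -1,"wx": 0,"wy": 0,"wz": -6},
  {"jaw": 0,"tx": -7.4,"ty": -6.4,"tz": -2,"wx": 0,"wy": 0,"wz": -12.65},
  {"jaw": 0,"tx": -11.1,"ty": -9.6,"tz": -3,"wx": 0,"wy": 0,"wz": -12.65},
  {"jaw": 0,"tx": -14.8,"ty": -12.8,"tz": -4,"wx": 0,"wy": 0,"wz": -12.65},
  {"jaw": 0,"tx": -18.5,"ty": -16,"tz": -5,"wx": 0,"wy": 0,"wz": -12.65},
  {"jaw": 0,"tx": -22.2,"ty": -19.2,"tz": -6,"wx": 0,"wy": 0,"wz": -12.65},
  {"jaw": 0,"tx": -25.9,"ty": -22.4,"tz": -7,"wx": 0,"wy": 0,"wz": -12.65},
  {"jaw": 0,"tx": -29.6,"ty": -25.6,"tz": -7,"wx": 0,"wy": 0,"wz": -12.65},
  {"jaw": 0,"tx": -33.3,"ty": -28.8,"tz": -7,"wx": 0,"wy": 0,"wz": -12.65},
  {"jaw": 0,"tx": -37,"ty": -32,"tz": -7,"wx": 0,"wy": 0,"wz": -12.65},
])

```text
t: 1.15
position: [0.4395, 0.2636, 0.3014]
eef_rot: [[-1.0, -0.0, 0.0], [-0.0, 1.0, 0.0], [-0.0, 0.0, -1.0]]
ft_force: [0.9, 0.7, -0.2]
gripper_width: 0.0003
gripper_force: 0.0
```

Request:
jog_arm([
  {"jaw": 0,"tx": -2,"ty": -4.5},
  {"jaw": 0,"tx": -4,"ty": -9},
  {"jaw": 0,"tx": -6,"ty": -13.5},
  {"jaw": 0,"tx": -8,"ty": -18},
  {"jaw": 0,"tx": -10,"ty": -22.5},
  {"jaw": 0,"tx": -12,"ty": -26},
  {"jaw": 0,"tx": -12,"ty": -26},
  {"jaw": 0,"tx": -12,"ty": -26},
])

```text
validation failed for argument at $.co...
```

Run:
```python
from h import *
import pickle
st=r.read_state(); print(st["t"],st["position"])
s=snapshot("wrist"); pickle.dump((s,{k:np.array(st[k]) for k in("position","eef_rot")}),open("w1.pkl","wb"))
s=dict(s); s["pixels"]=np.clip(s["pixels"].astype(float)*1.7,0,255).astype(np.uint8); save(s,"w1.png")
```

```text
1.15 [0.43945515 0.26355483 0.30138712]
```

View pics/w1.png

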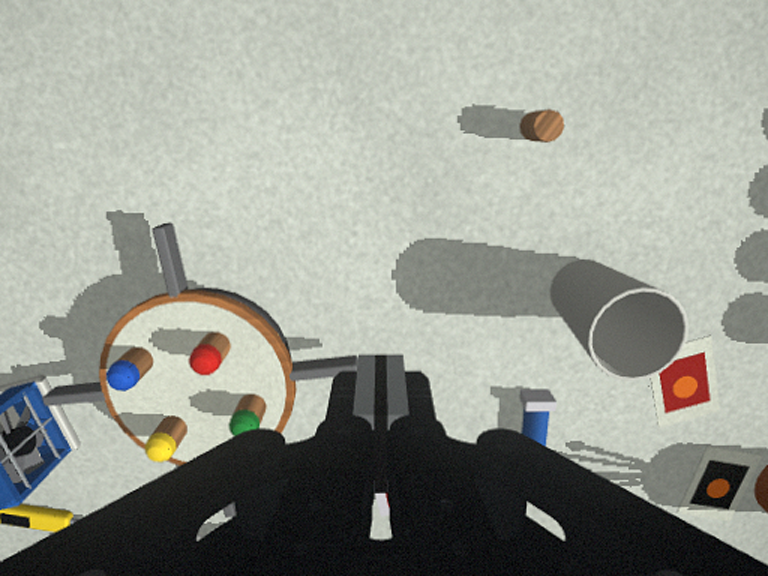

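The wrist view shows the turntable at left, with the fan at the far left edge and partly cut off. It looks toward +x at the bottom of the image, so I'll move so that both sit around the centre. This time I'll give all keys.

Request:
jog_arm([
  {"jaw": 0,"tx": -1.5,"ty": -4.5,"tz": 0,"wx": 0,"wy": 0,"wz": 0},
  {"jaw": 0,"tx": -3,"ty": -9,"tz": 0,"wx": 0,"wy": 0,"wz": 0},
  {"jaw": 0,"tx": -4.5,"ty": -13.5,"tz": 0,"wx": 0,"wy": 0,"wz": 0},
  {"jaw": 0,"tx": -6,"ty": -18,"tz": 0,"wx": 0,"wy": 0,"wz": 0},
  {"jaw": 0,"tx": -7.5,"ty": -22,"tz": 0,"wx": 0,"wy": 0,"wz": 0},
  {"jaw": 0,"tx": -8,"ty": -24,"tz": 0,"wx": 0,"wy": 0,"wz": 0},
  {"jaw": 0,"tx": -8,"ty": -24,"tz": 0,"wx": 0,"wy": 0,"wz": 0},
  {"jaw": 0,"tx": -8,"ty": -24,"tz": 0,"wx": 0,"wy": 0,"wz": 0},
])

```text
t: 2.0
position: [0.5185, 0.0254, 0.3009]
eef_rot: [[-1.0, 0.001, -0.001], [0.001, 1.0, 0.001], [0.001, 0.001, -1.0]]
ft_force: [0.9, -0.5, -0.2]
gripper_width: 0.0003
gripper_force: 0.0
```

Run:
```python
from h import *
import pickle
st=r.read_state(); print(st["t"],st["position"])
s=snapshot("wrist"); pickle.dump((s,{k:np.array(st[k]) for k in("position","eef_rot")}),open("w1.pkl","wb"))
s=dict(s); s["pixels"]=np.clip(s["pixels"].astype(float)*1.7,0,255).astype(np.uint8); save(s,"w2.png")
```

```text
2.0 [0.51848932 0.02539215 0.300898  ]
```

View pics/w2.png

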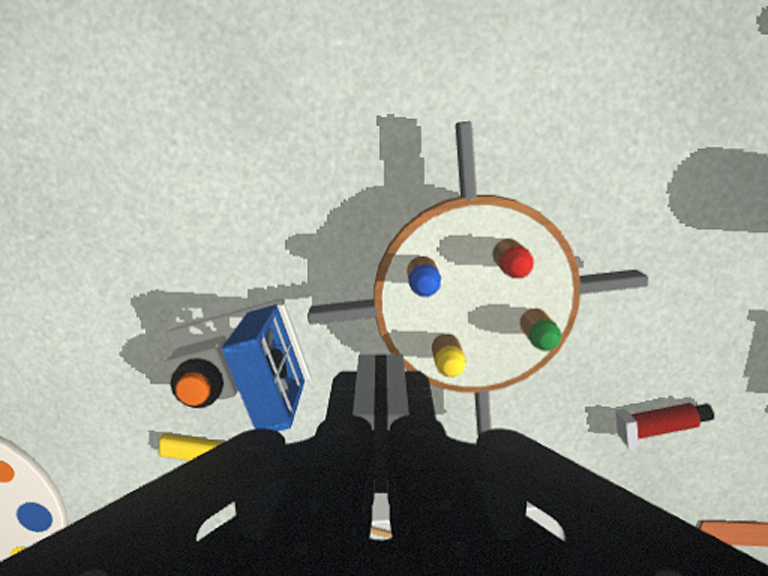

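The second wrist view shows the whole fan around (265,370), the button at (193,388) and the complete paper disc around (477,292). The fan's top edges need a zoom.

Run:
```python
import pickle,cv2,numpy as np
s,st=pickle.load(open("w1.pkl","rb"))
c=s["pixels"][195:295,105:215,::-1]; c=np.clip(c.astype(float)*1.8,0,255).astype(np.uint8)
cv2.imwrite("pics/crop2.png",cv2.resize(c,None,fx=6,fy=6,interpolation=cv2.INTER_CUBIC))
```

```text
(no output)
```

View pics/crop2.png

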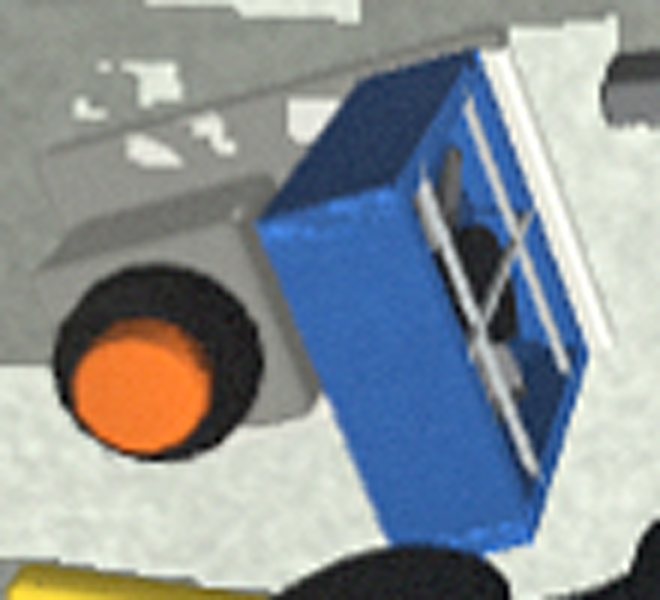

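The zoom shows the top-face corners at rear (258,222) and (395,548), and front (392,188) and (527,545). The base plate's long edge runs (45,152) to (505,32), its front edge (505,40) to (608,345), and the button's centre is near (145,387).

```bash
cat > m.py <<'E'
from h import *
import pickle
s,st=pickle.load(open("w1.pkl","rb"))
f=lambda u,v,z: atz(s,((u-2.5)/6+105,(v-2.5)/6+195),z,st)[:2]
ang=lambda v: np.degrees(np.arctan2(v[1],v[0]))
a,b,c,d=f(258,222,.09),f(392,188,.09),f(395,548,.09),f(527,545,.09)
n=np.linalg.norm
print("sizes",n(a-c),n(b-d),n(a-b),n(c-d))
C=(a+b+c+d)/4
rot=lambda w: np.array([w[1],-w[0]])
print("x-axis angles: rear edge",ang(rot(c-a)),"front",ang(rot(d-b)),"side",ang(a-b), ang(c-d))
p,q=f(45,152,.005),f(505,32,.005); print("plate long edge",ang(p-q),n(p-q)); g=f(608,345,.005);print("plate front",ang(rot(g-q)))
B=f(145,387,.058); print("C",C,"B",B,n(B-C),ang(B-C))
m=cv2.inRange(cv2.cvtColor(s["pixels"],cv2.COLOR_RGB2HSV),np.array((3,90,40)),np.array((20,255,255)))
k=np.zeros_like(m); cv2.ellipse(k,(318,195),(74,70),0,0,360,255,-1); cv2.ellipse(k,(318,195),(58,56),0,0,360,0,-1)
y,x=np.nonzero(m&k); P=np.array([atz(s,(i,j),.05,st)[:2] for i,j in zip(x,y)])
for _ in range(4):
    z=np.linalg.lstsq(np.c_[2*P,np.ones(len(P))],(P**2).sum(1),rcond=None)[0]; R=np.sqrt(z[2]+z[:2]@z[:2]); e=n(P-z[:2],axis=1)-R; P=P[abs(e)<.003]
hub=z[:2]; print("hub",hub,R,len(P),e.std())
h=cv2.cvtColor(s["pixels"],cv2.COLOR_RGB2HSV); m=cv2.inRange(h,np.array((0,150,60)),np.array((6,255,255)))|cv2.inRange(h,np.array((174,150,60)),np.array((180,255,255)))
k[:]=0; cv2.circle(k,(345,174),13,255,-1); (u,v),rad=cv2.minEnclosingCircle(np.column_stack(np.nonzero(m&k)[::-1]).astype(np.float32)); print("red px",u,v,rad)
red=atz(s,(u,v),.08,st)[:2]; print("red",red,n(red-hub),ang(red-hub))
E
python3 m.py
```

```text
sizes 0.07332314611081354 0.07939378037564467 0.02676831080805455 0.02632401313809662
x-axis angles: rear edge -73.70216298264133 front -74.63932784079138 side -75.02730922503167 -88.40021271681563
plate long edge -74.97266216948701 0.11244630348649766
plate front -75.74328752673705
C [ 0.63451441 -0.07169047] B [ 0.65329913 -0.13349691] 0.06459799689670255 -73.09449124763418
hub [0.57703804 0.10313234] 0.08112404212460016 1673 0.0016090951449036473
red px 344.1294860839844 174.20143127441406 10.597698211669922
red [0.53740552 0.12466729] 0.04510532871643572 151.48186295573083
```

Fan x-axis is about -75°, the hub sits about 11 mm off the centre line, and the needed turn is about +147°. I'll lower the shut fingers behind the far (+x) arm.

Request:
jog_arm([
  {"jaw": 0,"tx": -4.5,"ty": 1,"tz": 0,"wx": 0,"wy": 0,"wz": 0},
  {"jaw": 0,"tx": -9,"ty": 2,"tz": 2,"wx": 0,"wy": 0,"wz": 0},
  {"jaw": 0,"tx": -13,"ty": 3,"tz": 4,"wx": 0,"wy": 0,"wz": 0},
  {"jaw": 0,"tx": -17,"ty": 3.9,"tz": 7,"wx": 0,"wy": 0,"wz": 0},
  {"jaw": 0,"tx": -17,"ty": 3.9,"tz": 11,"wx": 0,"wy": 0,"wz": 0},
  {"jaw": 0,"tx": -17,"ty": 3.9,"tz": 15,"wx": 0,"wy": 0,"wz": 0},
  {"jaw": 0,"tx": -17,"ty": 3.9,"tz": 19,"wx": 0,"wy": 0,"wz": 0},
  {"jaw": 0,"tx": -17,"ty": 3.9,"tz": 23,"wx": 0,"wy": 0,"wz": 0},
  {"jaw": 0,"tx": -17,"ty": 3.9,"tz": 26.2,"wx": 0,"wy": 0,"wz": 0},
  {"jaw": 0,"tx": -17,"ty": 3.9,"tz": 26.2,"wx": 0,"wy": 0,"wz": 0},
])

```text
t: 3.05
position: [0.683, 0.0661, 0.0326]
eef_rot: [[-1.0, -0.002, -0.012], [-0.002, 1.0, -0.0], [0.012, -0.0, -1.0]]
ft_force: [-0.5, 0.9, 0.3]
gripper_width: 0.0001
gripper_force: 0.0
```

Run:
```python
import numpy as np
h=np.array([.578,.1045]); p0=np.array([.688,.0645])
for a in range(-20,150,4):
    p=h+.117*np.array([np.cos(np.radians(a)),np.sin(np.radians(a))]); d=(p-p0)*100
    print(a,"tx %.1f ty %.1f"%(-d[0],d[1]))
```

```text
-20 tx 0.0 ty -0.0
-16 tx -0.2 ty 0.8
-12 tx -0.4 ty 1.6
-8 tx -0.6 ty 2.4
-4 tx -0.7 ty 3.2
0 tx -0.7 ty 4.0
4 tx -0.7 ty 4.8
8 tx -0.6 ty 5.6
12 tx -0.4 ty 6.4
16 tx -0.2 ty 7.2
20 tx 0.0 ty 8.0
24 tx 0.3 ty 8.8
28 tx 0.7 ty 9.5
32 tx 1.1 ty 10.2
36 tx 1.5 ty 10.9
40 tx 2.0 ty 11.5
44 tx 2.6 ty 12.1
48 tx 3.2 ty 12.7
52 tx 3.8 ty 13.2
56 tx 4.5 ty 13.7
60 tx 5.1 ty 14.1
64 tx 5.9 ty 14.5
68 tx 6.6 ty 14.8
72 tx 7.4 ty 15.1
76 tx 8.2 ty 15.4
80 tx 9.0 ty 15.5
84 tx 9.8 ty 15.6
88 tx 10.6 ty 15.7
92 tx 11.4 ty 15.7
96 tx 12.2 ty 15.6
100 tx 13.0 ty 15.5
104 tx 13.8 ty 15.4
108 tx 14.6 ty 15.1
112 tx 15.4 ty 14.8
116 tx 16.1 ty 14.5
120 tx 16.8 ty 14.1
124 tx 17.5 ty 13.7
128 tx 18.2 ty 13.2
132 tx 18.8 ty 12.7
136 tx 19.4 ty 12.1
140 tx 20.0 ty 11.5
144 tx 20.5 ty 10.9
148 tx 20.9 ty 10.2
```

Request:
jog_arm([
  {"jaw": 0,"tx": -0.2,"ty": 0.8,"tz": -0.1,"wx": 0,"wy": 0,"wz": 0},
  {"jaw": 0,"tx": -0.4,"ty": 1.6,"tz": -0.1,"wx": 0,"wy": 0,"wz": 0},
  {"jaw": 0,"tx": -0.6,"ty": 2.4,"tz": -0.1,"wx": 0,"wy": 0,"wz": 0},
  {"jaw": 0,"tx": -0.7,"ty": 3.2,"tz": -0.1,"wx": 0,"wy": 0,"wz": 0},
  {"jaw": 0,"tx": -0.7,"ty": 4,"tz": -0.1,"wx": 0,"wy": 0,"wz": 0},
  {"jaw": 0,"tx": -0.7,"ty": 4.8,"tz": -0.1,"wx": 0,"wy": 0,"wz": 0},
  {"jaw": 0,"tx": -0.6,"ty": 5.6,"tz": -0.1,"wx": 0,"wy": 0,"wz": 0},
  {"jaw": 0,"tx": -0.4,"ty": 6.4,"tz": -0.1,"wx": 0,"wy": 0,"wz": 0},
  {"jaw": 0,"tx": -0.2,"ty": 7.2,"tz": -0.1,"wx": 0,"wy": 0,"wz": 0},
  {"jaw": 0,"tx": 0,"ty": 8,"tz": -0.1,"wx": 0,"wy": 0,"wz": 0},
])

```text
t: 4.05
position: [0.6881, 0.1448, 0.0399]
eef_rot: [[-1.0, 0.0, -0.001], [0.0, 1.0, -0.0], [0.001, -0.0, -1.0]]
ft_force: [-0.2, -1.1, 0.4]
gripper_width: -0.0002
gripper_force: 0.6
```

Request:
jog_arm([
  {"jaw": 0,"tx": 0.3,"ty": 0.8,"tz": 0.1,"wx": 0,"wy": 0,"wz": 0},
  {"jaw": 0,"tx": 0.7,"ty": 1.5,"tz": 0.1,"wx": 0,"wy": 0,"wz": 0},
  {"jaw": 0,"tx": 1.1,"ty": 2.2,"tz": 0.1,"wx": 0,"wy": 0,"wz": 0},
  {"jaw": 0,"tx": 1.5,"ty": 2.9,"tz": 0.1,"wx": 0,"wy": 0,"wz": 0},
  {"jaw": 0,"tx": 2,"ty": 3.5,"tz": 0.1,"wx": 0,"wy": 0,"wz": 0},
  {"jaw": 0,"tx": 2.6,"ty": 4.1,"tz": 0.1,"wx": 0,"wy": 0,"wz": 0},
  {"jaw": 0,"tx": 3.2,"ty": 4.7,"tz": 0.1,"wx": 0,"wy": 0,"wz": 0},
  {"jaw": 0,"tx": 3.8,"ty": 5.2,"tz": 0.1,"wx": 0,"wy": 0,"wz": 0},
  {"jaw": 0,"tx": 4.5,"ty": 5.7,"tz": 0.1,"wx": 0,"wy": 0,"wz": 0},
  {"jaw": 0,"tx": 5.1,"ty": 6.1,"tz": 0.1,"wx": 0,"wy": 0,"wz": 0},
])

```text
t: 5.05
position: [0.6371, 0.2058, 0.0393]
eef_rot: [[-1.0, -0.0, -0.0], [-0.0, 1.0, 0.0], [0.0, 0.0, -1.0]]
ft_force: [1.3, -1.1, -0.6]
gripper_width: -0.0002
gripper_force: 0.5
```

```bash
cat > t.py <<'E'
from h import *
# red & hub from the top camera, cap heights as triangulated (.079)
T=snapshot("top"); h=cv2.cvtColor(T["pixels"],cv2.COLOR_RGB2HSV); hub=np.array([.5782,.1045])
out={}
for n,lo,hi in [("red",(0,110,60),(8,255,255)),("yellow",(20,110,60),(35,255,255)),("blue",(105,110,50),(130,255,255)),("green",(50,60,30),(95,255,255))]:
    m=cv2.inRange(h,np.array(lo),np.array(hi)); k=np.zeros_like(m); cv2.circle(k,(258,194),31,255,-1)
    y,x=np.nonzero(m&k)
    if len(x)<25: print(n,"hidden",len(x)); continue
    p=atz(T,(x.mean(),y.mean()),.08)[:2]-np.array([.579,.1057]); print(n,len(x),"r %.4f ang %.1f"%(np.hypot(*p),np.degrees(np.arctan2(p[1],p[0]))))
st=r.read_state(); print(st["t"],st["position"],st["ft_force"])
E
python3 t.py
```

```text
red 70 r 0.0452 ang -149.8
yellow hidden 0
blue 52 r 0.0514 ang -57.8
green 742 r 0.0375 ang 104.8
5.1 [0.63602145 0.20639447 0.03910789] [-1.44944498 -0.11967529 -0.01276016]
```

Request:
jog_arm([
  {"jaw": 0,"tx": 0.8,"ty": 0.4,"tz": 0,"wx": 0,"wy": 0,"wz": 0},
  {"jaw": 0,"tx": 1.5,"ty": 0.7,"tz": 0,"wx": 0,"wy": 0,"wz": 0},
  {"jaw": 0,"tx": 2.3,"ty": 1,"tz": 0,"wx": 0,"wy": 0,"wz": 0},
  {"jaw": 0,"tx": 3.1,"ty": 1.3,"tz": 0,"wx": 0,"wy": 0,"wz": 0},
  {"jaw": 0,"tx": 3.9,"ty": 1.4,"tz": 0,"wx": 0,"wy": 0,"wz": 0},
  {"jaw": 0,"tx": 4.7,"ty": 1.5,"tz": 0,"wx": 0,"wy": 0,"wz": 0},
  {"jaw": 0,"tx": 5.5,"ty": 1.6,"tz": 0,"wx": 0,"wy": 0,"wz": 0},
  {"jaw": 0,"tx": 6.3,"ty": 1.6,"tz": 0,"wx": 0,"wy": 0,"wz": 0},
  {"jaw": 0,"tx": 7.1,"ty": 1.5,"tz": 0,"wx": 0,"wy": 0,"wz": 0},
  {"jaw": 0,"tx": 7.9,"ty": 1.4,"tz": 0,"wx": 0,"wy": 0,"wz": 0},
])

```text
t: 6.1
position: [0.5582, 0.2193, 0.0394]
eef_rot: [[-1.0, 0.0, 0.0], [0.0, 1.0, 0.0], [-0.0, 0.0, -1.0]]
ft_force: [0.8, -1.1, 0.8]
gripper_width: 0.0
gripper_force: 0.6
```

Request:
jog_arm([
  {"jaw": 0,"tx": 0.8,"ty": -0.1,"tz": 0,"wx": 0,"wy": 0,"wz": 0},
  {"jaw": 0,"tx": 1.6,"ty": -0.4,"tz": 0,"wx": 0,"wy": 0,"wz": 0},
  {"jaw": 0,"tx": 2.4,"ty": -0.7,"tz": 0,"wx": 0,"wy": 0,"wz": 0},
  {"jaw": 0,"tx": 3.1,"ty": -1,"tz": 0,"wx": 0,"wy": 0,"wz": 0},
  {"jaw": 0,"tx": 3.8,"ty": -1.4,"tz": 0,"wx": 0,"wy": 0,"wz": 0},
  {"jaw": 0,"tx": 4.5,"ty": -1.8,"tz": 0,"wx": 0,"wy": 0,"wz": 0},
  {"jaw": 0,"tx": 5.2,"ty": -2.3,"tz": 0,"wx": 0,"wy": 0,"wz": 0},
  {"jaw": 0,"tx": 5.8,"ty": -2.8,"tz": 0,"wx": 0,"wy": 0,"wz": 0},
  {"jaw": 0,"tx": 5.8,"ty": -2.8,"tz": 0,"wx": 0,"wy": 0,"wz": 0},
])

```text
t: 7.0
position: [0.4992, 0.1905, 0.0389]
eef_rot: [[-1.0, 0.001, -0.002], [0.001, 1.0, -0.001], [0.002, -0.001, -1.0]]
ft_force: [-0.8, 0.5, -0.7]
gripper_width: -0.0001
gripper_force: 0.0
```

```bash
python3 t.py
```

```text
red 64 r 0.0432 ang -74.2
yellow hidden 0
blue 54 r 0.0525 ang 18.1
green 299 r 0.0457 ang 126.9
7.05 [0.49971177 0.19081516 0.03901338] [-0.23338617 -0.36479345 -0.64891489]
```

Request:
jog_arm([
  {"jaw": 0,"tx": 0.3,"ty": -0.3,"tz": 0,"wx": 0,"wy": 0,"wz": 0},
  {"jaw": 0,"tx": 0.6,"ty": -0.6,"tz": 0,"wx": 0,"wy": 0,"wz": 0},
  {"jaw": 0,"tx": 0.9,"ty": -0.9,"tz": 0,"wx": 0,"wy": 0,"wz": 0},
  {"jaw": 0,"tx": 1.2,"ty": -1.2,"tz": 0,"wx": 0,"wy": 0,"wz": 0},
  {"jaw": 0,"tx": 1.4,"ty": -1.5,"tz": 0,"wx": 0,"wy": 0,"wz": 0},
  {"jaw": 0,"tx": 1.6,"ty": -1.8,"tz": 0,"wx": 0,"wy": 0,"wz": 0},
  {"jaw": 0,"tx": 1.6,"ty": -1.8,"tz": 0,"wx": 0,"wy": 0,"wz": 0},
])

```text
t: 7.75
position: [0.4842, 0.1729, 0.0392]
eef_rot: [[-1.0, 0.0, -0.001], [0.0, 1.0, -0.0], [0.001, -0.0, -1.0]]
ft_force: [-1.1, 0.1, 0.8]
gripper_width: -0.0001
gripper_force: 0.2
```

```bash
python3 t.py
```

```text
red 61 r 0.0426 ang -62.4
yellow hidden 3
blue 51 r 0.0529 ang 29.6
green 444 r 0.0492 ang 145.4
7.8 [0.48428506 0.17301049 0.03915917] [ 0.25423358 -0.26606968  0.51559342]
```

Request:
jog_arm([
  {"jaw": 0,"tx": -0.4,"ty": 0.6,"tz": 0,"wx": 0,"wy": 0,"wz": 0},
  {"jaw": 0,"tx": -0.9,"ty": 1.2,"tz": 0,"wx": 0,"wy": 0,"wz": 0},
  {"jaw": 0,"tx": -0.9,"ty": 1.2,"tz": -3,"wx": 0,"wy": 0,"wz": 0},
  {"jaw": 0,"tx": -0.9,"ty": 1.2,"tz": -7,"wx": 0,"wy": 0,"wz": 0},
  {"jaw": 0,"tx": -0.9,"ty": 1.2,"tz": -11,"wx": 0,"wy": 0,"wz": 0},
  {"jaw": 0,"tx": -0.9,"ty": 1.2,"tz": -15,"wx": 0,"wy": 0,"wz": 0},
  {"jaw": 0,"tx": -0.9,"ty": 1.2,"tz": -19,"wx": 0,"wy": 0,"wz": 0},
  {"jaw": 0,"tx": -1.2,"ty": -2,"tz": -22,"wx": 0,"wy": 0,"wz": 0},
  {"jaw": 0,"tx": -1.6,"ty": -6,"tz": -25,"wx": 0,"wy": 0,"wz": 0},
  {"jaw": 0,"tx": -2,"ty": -10,"tz": -26,"wx": 0,"wy": 0,"wz": 0},
])

```text
t: 8.8
position: [0.507, 0.0733, 0.3038]
eef_rot: [[-1.0, -0.002, 0.007], [-0.002, 1.0, 0.001], [-0.007, 0.001, -1.0]]
ft_force: [1.6, -0.3, 0.1]
gripper_width: 0.0001
gripper_force: 0.0
```

Request:
jog_arm([
  {"jaw": 0,"tx": -1,"ty": -3,"tz": 0,"wx": 0,"wy": 0,"wz": 0},
  {"jaw": 0,"tx": -1.5,"ty": -5,"tz": 0,"wx": 0,"wy": 0,"wz": 0},
  {"jaw": 0,"tx": -1.5,"ty": -5,"tz": 0,"wx": 0,"wy": 0,"wz": 0},
  {"jaw": 0,"tx": -1.5,"ty": -5,"tz": 0,"wx": 0,"wy": 0,"wz": 0},
])

```text
t: 9.2
position: [0.52, 0.0236, 0.2991]
eef_rot: [[-1.0, 0.001, -0.001], [0.001, 1.0, 0.001], [0.001, 0.001, -1.0]]
ft_force: [-0.3, -0.1, -0.4]
gripper_width: -0.0001
gripper_force: 0.0
```

```bash
python3 t.py
python3 - <<'E'
from h import *
import pickle
st=r.read_state(); print(st["t"],st["position"])
s=snapshot("wrist"); pickle.dump((s,{k:np.array(st[k]) for k in("position","eef_rot")}),open("w3.pkl","wb"))
s=dict(s); s["pixels"]=np.clip(s["pixels"].astype(float)*1.7,0,255).astype(np.uint8); save(s,"w3.png")
E
```

```text
red 49 r 0.0413 ang -61.3
yellow 63 r 0.0492 ang 116.0
blue 50 r 0.0530 ang 29.7
green 69 r 0.0509 ang -138.7
9.25 [0.51980783 0.02409217 0.29905231] [ 0.10779141  0.03604155 -0.58923251]
9.25 [0.51980783 0.02409217 0.29905231]
```

View pics/w3.png

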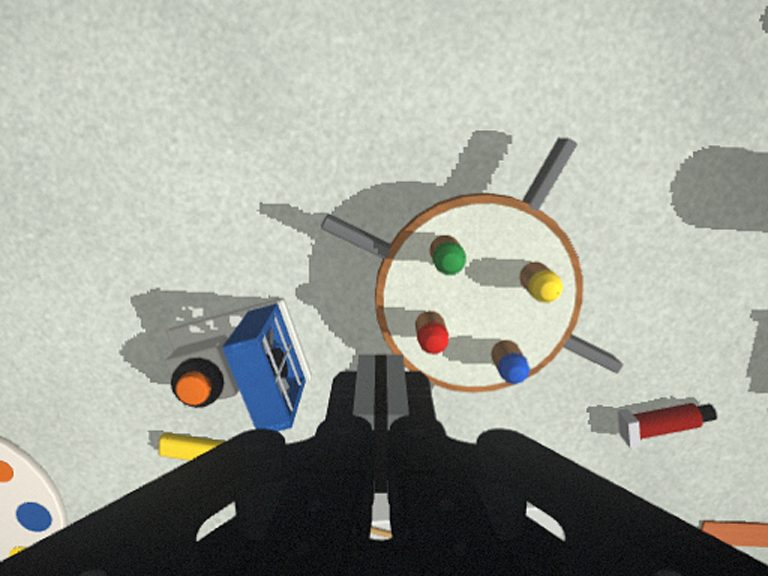

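All four figures are standing. Red's cap is at about (433,337), facing the fan grille around (280,365). Next I'll compute red's offset from the fan line in this view.

Run:
```python
from h import *
import pickle
s,st=pickle.load(open("w3.pkl","rb"))
h=cv2.cvtColor(s["pixels"],cv2.COLOR_RGB2HSV); m=cv2.inRange(h,np.array((0,150,60)),np.array((6,255,255)))|cv2.inRange(h,np.array((174,150,60)),np.array((180,255,255)))
k=np.zeros_like(m); cv2.circle(k,(289,225),14,255,-1); (u,v),rad=cv2.minEnclosingCircle(np.column_stack(np.nonzero(m&k)[::-1]).astype(np.float32))
f=lambda u,v,z: atz(s,((u-2.5)/6+105,(v-2.5)/6+195),z,st)[:2]
mb=cv2.inRange(h,np.array((5,150,60)),np.array((16,255,255))); k[:]=0; cv2.circle(k,(128,258),20,255,-1); y,x=np.nonzero(mb&k)
B=atz(s,(x.mean(),y.mean()),.058,st)[:2]
for A in (-74,-75,-76):
    X=np.array([np.cos(np.radians(A)),np.sin(np.radians(A))]);Y=np.array([-X[1],X[0]])
    C1=np.array([.63451441,-.07169047]); 
    red=atz(s,(u,v),.08,st)[:2]; print(A,"red",red,"vs C",(red-C1)@X,(red-C1)@Y,"vs B",(red-B)@Y,(red-B)@X+.066,"B",B)
```

```text
-74 red [0.59782003 0.0638357 ] vs C -0.14039045865497407 0.0020831772790945538 vs B 0.0012260325869645568 -0.13975887307317877 B [ 0.65335633 -0.13429036]
-75 red [0.59782003 0.0638357 ] vs C -0.14040543296468014 -0.0003672913432584013 vs B -0.002365141624687412 -0.1397489322192073 B [ 0.65335633 -0.13429036]
-76 red [0.59782003 0.0638357 ] vs C -0.1403776384193672 -0.002817648085110171 vs B -0.005955595391288856 -0.1396763182473472 B [ 0.65335633 -0.13429036]
```

Red is within about 3 mm of the line, so next is the button at about (0.654, -0.133).

Request:
jog_arm([
  {"jaw": 0,"tx": -3.5,"ty": -3,"tz": 0,"wx": 0,"wy": 0,"wz": 0},
  {"jaw": 0,"tx": -7,"ty": -6,"tz": 0,"wx": 0,"wy": 0,"wz": 0},
  {"jaw": 0,"tx": -10,"ty": -9.5,"tz": 2,"wx": 0,"wy": 0,"wz": 0},
  {"jaw": 0,"tx": -13.4,"ty": -13,"tz": 5,"wx": 0,"wy": 0,"wz": 0},
  {"jaw": 0,"tx": -13.4,"ty": -15.7,"tz": 9,"wx": 0,"wy": 0,"wz": 0},
  {"jaw": 0,"tx": -13.4,"ty": -15.7,"tz": 13,"wx": 0,"wy": 0,"wz": 0},
  {"jaw": 0,"tx": -13.4,"ty": -15.7,"tz": 17,"wx": 0,"wy": 0,"wz": 0},
  {"jaw": 0,"tx": -13.4,"ty": -15.7,"tz": 20,"wx": 0,"wy": 0,"wz": 0},
  {"jaw": 0,"tx": -13.4,"ty": -15.7,"tz": 22,"wx": 0,"wy": 0,"wz": 0},
  {"jaw": 0,"tx": -13.4,"ty": -15.7,"tz": 22,"wx": 0,"wy": 0,"wz": 0},
])

```text
t: 10.3
position: [0.6505, -0.1313, 0.0745]
eef_rot: [[-1.0, -0.002, -0.008], [-0.002, 1.0, 0.002], [0.008, 0.002, -1.0]]
ft_force: [-0.1, 0.3, -0.4]
gripper_width: 0.0001
gripper_force: 0.0
```

Request:
jog_arm([
  {"jaw": 0,"tx": 0,"ty": 0,"tz": 0,"wx": 0,"wy": 0,"wz": 0},
  {"jaw": 0,"tx": 0,"ty": 0,"tz": 0,"wx": 0,"wy": 0,"wz": 0},
])

```text
t: 10.5
position: [0.6554, -0.1333, 0.0814]
eef_rot: [[-1.0, -0.001, 0.003], [-0.001, 1.0, -0.001], [-0.003, -0.001, -1.0]]
ft_force: [-0.1, 0.1, 0.4]
gripper_width: 0.0001
gripper_force: 0.0
```

Request:
jog_arm([
  {"jaw": 0,"tx": 0,"ty": 0,"tz": 1,"wx": 0,"wy": 0,"wz": 0},
  {"jaw": 0,"tx": 0,"ty": 0,"tz": 1.8,"wx": 0,"wy": 0,"wz": 0},
  {"jaw": 0,"tx": 0,"ty": 0,"tz": 2.2,"wx": 0,"wy": 0,"wz": 0},
  {"jaw": 0,"tx": 0,"ty": 0,"tz": 2.5,"wx": 0,"wy": 0,"wz": 0},
  {"jaw": 0,"tx": 0,"ty": 0,"tz": 2.8,"wx": 0,"wy": 0,"wz": 0},
  {"jaw": 0,"tx": 0,"ty": 0,"tz": 2.8,"wx": 0,"wy": 0,"wz": 0},
  {"jaw": 0,"tx": 0,"ty": 0,"tz": 2.8,"wx": 0,"wy": 0,"wz": 0},
])

```text
t: 11.2
position: [0.6543, -0.1337, 0.0558]
eef_rot: [[-1.0, 0.0, 0.001], [0.0, 1.0, -0.0], [-0.001, -0.0, -1.0]]
ft_force: [-8.5, 2.5, 22.2]
gripper_width: -0.0004
gripper_force: 10.9
```

The force is higher than the button needs, so I'll check what the fingertips are resting on.

Run:
```python
from h import *
st=r.read_state(); print(st["position"],st["ft_force"],st["torque"])
w=snapshot("wrist")["pixels"][180:330,160:350]; c=snapshot("scene")["pixels"][180:290,120:220]
f=lambda i,k:cv2.resize(np.clip(i[:,:,::-1].astype(float)*1.8,0,255).astype(np.uint8),k,interpolation=cv2.INTER_CUBIC)
cv2.imwrite("pics/press.png",np.hstack([f(w,(460,363)),f(c,(330,363))]))
```

```text
[ 0.65433968 -0.13374968  0.0557519 ] [-8.53199356  2.51000257 22.22345104] [0.48931821 1.44247208 0.0686596 ]
```

View pics/press.png

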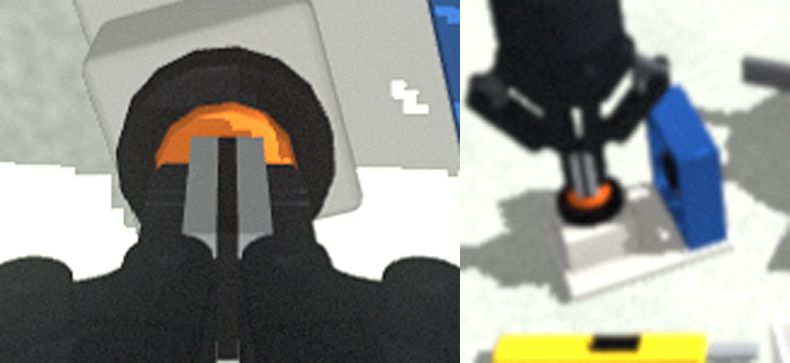

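The fingertips are on the orange button but about 4 mm toward +x, and their far edge probably rests on the black bezel. I'll lift, tilt the tool 20° so only the near edge presses, and shift slightly.

Request:
jog_arm([
  {"jaw": 0,"tx": 0,"ty": 0,"tz": -1.5,"wx": 0,"wy": 0,"wz": 0},
  {"jaw": 0,"tx": 0,"ty": 0,"tz": -3.5,"wx": 0,"wy": 0,"wz": 0},
  {"jaw": 0,"tx": -0.2,"ty": 0,"tz": -3.5,"wx": 0,"wy": -7,"wz": 0},
  {"jaw": 0,"tx": -0.4,"ty": 0,"tz": -3.5,"wx": 0,"wy": -14,"wz": 0},
  {"jaw": 0,"tx": -0.4,"ty": 0,"tz": -3.5,"wx": 0,"wy": -20,"wz": 0},
  {"jaw": 0,"tx": -0.4,"ty": 0,"tz": -2.5,"wx": 0,"wy": -20,"wz": 0},
  {"jaw": 0,"tx": -0.4,"ty": 0,"tz": -1.6,"wx": 0,"wy": -20,"wz": 0},
  {"jaw": 0,"tx": -0.4,"ty": 0,"tz": -1.6,"wx": 0,"wy": -20,"wz": 0},
  {"jaw": 0,"tx": -0.4,"ty": 0,"tz": -1.6,"wx": 0,"wy": -20,"wz": 0},
])

```text
t: 12.2
position: [0.659, -0.1338, 0.0671]
eef_rot: [[-0.94, -0.0, 0.341], [-0.0, 1.0, 0.0], [-0.341, 0.0, -0.94]]
ft_force: [0.0, -0.2, -0.2]
gripper_width: -0.0002
gripper_force: 0.0
```

Request:
jog_arm([
  {"jaw": 0,"tx": 0.1,"ty": 0,"tz": 0.28,"wx": 0,"wy": 0,"wz": 0},
  {"jaw": 0,"tx": 0.21,"ty": 0,"tz": 0.56,"wx": 0,"wy": 0,"wz": 0},
  {"jaw": 0,"tx": 0.27,"ty": 0,"tz": 0.75,"wx": 0,"wy": 0,"wz": 0},
  {"jaw": 0,"tx": 0.27,"ty": 0,"tz": 0.75,"wx": 0,"wy": 0,"wz": 0},
  {"jaw": 0,"tx": 0.27,"ty": 0,"tz": 0.75,"wx": 0,"wy": 0,"wz": 0},
])

```text
t: 12.7
position: [0.6593, -0.134, 0.0607]
eef_rot: [[-0.939, 0.0, 0.345], [-0.0, 1.0, -0.001], [-0.345, -0.001, -0.939]]
ft_force: [3.4, -0.0, 3.7]
gripper_width: 0.0002
gripper_force: 1.8
```

Request:
jog_arm([
  {"jaw": 0,"tx": 0.07,"ty": 0,"tz": 0.19,"wx": 0,"wy": 0,"wz": 0},
  {"jaw": 0,"tx": 0.14,"ty": 0,"tz": 0.38,"wx": 0,"wy": 0,"wz": 0},
  {"jaw": 0,"tx": 0.14,"ty": 0,"tz": 0.38,"wx": 0,"wy": 0,"wz": 0},
  {"jaw": 0,"tx": 0.14,"ty": 0,"tz": 0.38,"wx": 0,"wy": 0,"wz": 0},
])

```text
t: 13.1
position: [0.6596, -0.1341, 0.0582]
eef_rot: [[-0.938, 0.0, 0.346], [-0.0, 1.0, -0.001], [-0.346, -0.001, -0.938]]
ft_force: [-1.6, 1.1, 13.9]
gripper_width: 0.0001
gripper_force: 7.2
```

Request:
jog_arm([
  {"jaw": 0,"tx": -0.07,"ty": 0,"tz": -0.19,"wx": 0,"wy": 0,"wz": 0},
  {"jaw": 0,"tx": -0.07,"ty": 0,"tz": -0.19,"wx": 0,"wy": 0,"wz": 0},
  {"jaw": 0,"tx": -0.07,"ty": 0,"tz": -0.19,"wx": 0,"wy": 0,"wz": 0},
])

```text
t: 13.4
position: [0.659, -0.134, 0.0585]
eef_rot: [[-0.939, 0.0, 0.345], [-0.0, 1.0, -0.001], [-0.345, -0.001, -0.939]]
ft_force: [2.7, -0.1, 5.9]
gripper_width: -0.0001
gripper_force: 3.2
```

Request:
jog_arm([
  {"jaw": 0,"tx": -0.1,"ty": 0,"tz": -0.28,"wx": 0,"wy": 0,"wz": 0},
  {"jaw": 0,"tx": -0.1,"ty": 0,"tz": -0.28,"wx": 0,"wy": 0,"wz": 0},
  {"jaw": 0,"tx": -0.1,"ty": 0,"tz": -0.28,"wx": 0,"wy": 0,"wz": 0},
])

```text
t: 13.7
position: [0.6576, -0.1338, 0.0601]
eef_rot: [[-0.94, 0.0, 0.342], [-0.0, 1.0, -0.0], [-0.342, -0.0, -0.94]]
ft_force: [3.5, -0.3, 4.3]
gripper_width: -0.0001
gripper_force: 1.9
```

Request:
jog_arm([
  {"jaw": 0,"tx": -0.07,"ty": 0,"tz": -0.19,"wx": 0,"wy": 0,"wz": 0},
  {"jaw": 0,"tx": -0.07,"ty": 0,"tz": -0.19,"wx": 0,"wy": 0,"wz": 0},
  {"jaw": 0,"tx": -0.07,"ty": 0,"tz": -0.19,"wx": 0,"wy": 0,"wz": 0},
])

```text
t: 14.0
position: [0.6572, -0.1336, 0.0617]
eef_rot: [[-0.94, -0.0, 0.341], [-0.0, 1.0, 0.0], [-0.341, 0.0, -0.94]]
ft_force: [2.4, -0.7, 2.4]
gripper_width: -0.0001
gripper_force: 1.5
```

The force rose to 14 N against a hard stop after a smooth spring curve, with 5.9 N at the same depth on release, so the button was fully in. Lifting clear now.

Request:
jog_arm([
  {"jaw": 0,"tx": -0.7,"ty": 0,"tz": -1.9,"wx": 0,"wy": 0,"wz": 0},
  {"jaw": 0,"tx": -2,"ty": 0,"tz": -5.6,"wx": 0,"wy": 0,"wz": 0},
  {"jaw": 0,"tx": -3.4,"ty": 0,"tz": -9.4,"wx": 0,"wy": 0,"wz": 0},
  {"jaw": 0,"tx": -4.8,"ty": 0,"tz": -13.2,"wx": 0,"wy": 0,"wz": 0},
  {"jaw": 0,"tx": -6.2,"ty": 0,"tz": -17,"wx": 0,"wy": 0,"wz": 0},
  {"jaw": 0,"tx": -6.8,"ty": -3,"tz": -18.8,"wx": 0,"wy": 0,"wz": 0},
  {"jaw": 0,"tx": -6.8,"ty": -7,"tz": -18.8,"wx": 0,"wy": 0,"wz": 0},
  {"jaw": 0,"tx": -6.8,"ty": -10,"tz": -18.8,"wx": 0,"wy": 0,"wz": 0},
  {"jaw": 0,"tx": -6.8,"ty": -10,"tz": -18.8,"wx": 0,"wy": 0,"wz": 0},
  {"jaw": 0,"tx": -6.8,"ty": -10,"tz": -18.8,"wx": 0,"wy": 0,"wz": 0},
])

```text
t: 15.0
position: [0.6556, -0.2335, 0.2596]
eef_rot: [[-0.941, 0.001, 0.338], [0.002, 1.0, 0.002], [-0.338, 0.003, -0.941]]
ft_force: [0.4, -1.1, -0.6]
gripper_width: -0.0004
gripper_force: 0.0
```

```bash
python3 t.py
python3 - <<'E'
from h import *
s=snapshot("scene"); s=dict(s); s["pixels"]=np.clip(s["pixels"].astype(float)*1.7,0,255).astype(np.uint8); save(s,"end.png")
E
```

```text
red 60 r 0.0428 ang -62.3
yellow 63 r 0.0489 ang 115.9
blue 50 r 0.0534 ang 29.8
green 66 r 0.0508 ang -146.4
15.05 [ 0.65592039 -0.23273074  0.2598562 ] [-0.09872376 -0.32897835 -0.31044985]
```

View pics/end.png

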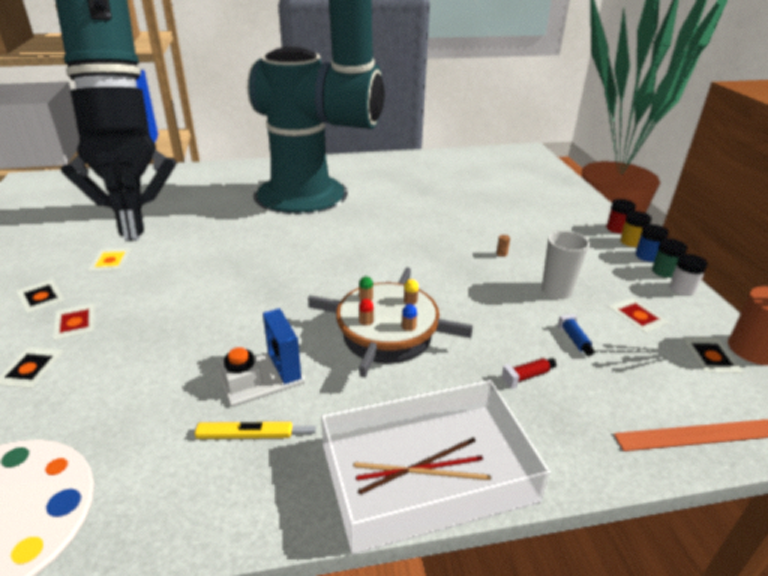

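The last view shows all four figures upright, red at (366,308) facing the fan at (283,345), the button out at (238,356), and the other items where they were. Handing in.

```bash
python3 -c "
from station import r
print(r.finish_job())"
```

```text
the job is handed in; nothing more can be done
None
```

The job is handed in, with no verdict returned: the red figure measured within about 3 mm of the fan's centre line, the button went to its hard stop (judged from the force readings) and came back out, and all four figures were still standing.

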